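# Load a sole sample plate under the spring clip of a marking jig

## Task

Load the yellow-and-green sole sample plate into the marking jig: with one fingertip press the red bar down and hold it there, so that the black clip foot lifts, and with the other fingertip push the plate along its channel beneath the foot until it is fully home against the end stop; then let the bar up so that the clip holds the plate. Only press and push: do not lift the plate off the jig, and leave the spool, the tin and the hammer alone.

Things in the scene. Friction and masses are not known exactly. Their poses are not given: they have to be found in the camera images.
- jig: Marking jig fixed to the bench; dark wood base x -170 to 85, y -48 to 112 mm, 12 mm thick. Origin: on the bench, under the plate channel's centre line; x = direction the plate is pushed, z up. Aluminium bed, top 40 mm above the bench, x -165 to 70 mm. Two fences 6 mm high on it bound a 62 mm wide channel (y -31 to 31 mm). Hinge brackets at y 40 to 54, x -161 and 66, are 58 mm high
- jig_home (a point): Point on the bed (40 mm above the bench, jig x = 10 mm, y = 0) where the plate's origin lies when the plate is fully home. Axes as the jig's
- jig_stop (a point): Foot of the steel end stop's face, on the bed at jig x = 60 mm, y = 0: the plate's green end comes against it. The stop is 11 mm high and closes the channel; the channel's other end is open
- plate: Loose flat sole sample plate, 100 mm (x) by 60 mm (y) by 8 mm thick, about 120 g, yellow with its leading (+x) 25 mm green. It lies flat on the jig's bed in the channel, 45 to 75 mm short of home. Origin: centre of its underside; axes as the jig's. The rear edge to push against is at x = -50 mm
- clip (a joint): Spring clip, a rocker on a shaft along the jig's x (jig y = 47 mm, 50 mm above the bench). 0 rad = down, 0.30 = the red press bar lies level, stop at 0.33. Pressing the bar makes it grow; the plate passes freely above 0.20; resting on the plate it reads about 0.12. It springs back when let go. Holding the bar down takes about 5 to 10 N
- clip_foot (a point): Centre of the underside of the clip's black foot, 20 mm (x) by 16 mm (y), on a steel arm from the shaft, at jig x = 30 to 50 mm over the channel's middle; it moves with the clip. Clip down: 3 mm above the bed, so the plate cannot pass
- clip_pad (a point): Centre of the upper face of the smooth red press bar, 139 mm long (jig x -157 to -18 mm), 45 mm wide; moves with the clip. Clip down: slopes up 0.30 rad towards jig +y. At 0.30 rad it lies level, 42 mm above the bench, over jig y 57 to 102 mm: two level fingertips, one holding it down and one in the channel, then meet bar and plate's rear edge together. A fingertip can slide along it
- spool: Bystander: blue thread spool, 38 mm across, 46 mm high, standing; origin at the centre of its underside
- tin: Bystander: black wax jar with a brass cap, 60 mm across, 45 mm high, standing; origin at the centre of its underside
- hammer: Bystander: hammer 220 mm long lying on the bench; origin near the middle of its length, its x axis along the handle towards the head
Mind the look-alikes: they are no part of the job. Of the things like the plate, leave any that is grey or turquoise; of the rest the smaller one is meant.

How it is judged:
On the way, in this order (a step that is already met when the one before it is completed fails the run):
1. a finger holds the red bar down (clip above 0.19 rad) while the plate is still short of the clip foot (value of joint clip above 0.19 rad and contact force between the fingers and clip above 0.5 N and x of plate in the frame of jig_home below -0.025 m), for 0.1 s.
2. with the bar still held down by one finger, the other pushes the plate in beneath the lifted foot (less than 20 mm from home) (value of joint clip above 0.16 rad and contact force between the fingers and clip above 0.3 N and contact force between the fingers and plate above 0.05 N and x of plate in the frame of jig_home above -0.02 m), for 0.04 s.
At the end, for the whole second after the job is handed in: The plate lies flat on the bed within 3 mm of home against the end stop, at rest, with the clip foot down on it and pressing on it (clip 0.08 to 0.16 rad, at least 0.5 N) (x of plate in the frame of jig_home above -0.003 m and z of plate in the frame of jig_home below 0.002 m and angle between plate's own z axis and vertical below 0.05 rad and value of joint clip between 0.08 and 0.16 rad and contact force between clip and plate above 0.5 N and linear speed of plate below 0.01 m/s); the robot touches nothing.
It fails at once if the plate is lifted more than 6 mm off the bed or tipped by more than 0.2 rad (z of plate in the frame of jig_home above 0.006 m or angle between plate's own z axis and vertical above 0.2 rad).
It fails at once if the spool is moved by more than 15 mm (distance of spool from where it was at the start of the episode above 0.015 m).
It fails at once if the tin is moved by more than 15 mm (distance of tin from where it was at the start of the episode above 0.015 m).
It fails at once if the hammer is moved by more than 15 mm (distance of hammer from where it was at the start of the episode above 0.015 m).
It also fails if it takes over 48 s, if anything falls off the work surface, if the arm or the gripper's body presses on something with over 40 N, if the wrist force passes 120 N, or if a joint passes its speed limit or range.

## Robot

A 6-joint arm with a two-finger parallel gripper is mounted at the origin on the work surface. World frame = base frame: x ahead of the robot, y to its left, z up, the work surface at z = 0. Lengths are in m, angles in rad, forces in N, time in s.
With the tool pointing down it reaches from about 0.325 to 0.9 m from the base axis. Payload 6.1 kg.
Tool frame: the origin (TCP) lies midway between the tips of the shut fingers; the grasp point (between the pads) lies 19 mm behind it; x points along the fingers, y is the direction in which the jaws open and shut, and the axes are right-handed (so a half turn about x gives the same grasp; the last joint's range is limited). The gripper opens to 85 mm and grips with 20 to 120 N. Pads are 22 mm wide; open, the fingers measure 114 mm over their backs; the gripper's body (76 mm by 85 mm) begins 54 mm behind the grasp point. The pads swing forward as they close: fully open they stand 13 mm farther back than shut.
Start: joints at [1.107, 0.22, 1.526, -0, 1.395, -0.126], TCP at [0.207, 0.59, 0.21] pointing down, gripper open.
Joint ranges: [-2.98, 2.98], [-0.91, 2.08], [0.09, 2.57], [-1.24, 4.39], [0.2, 2.65], [-2.68, 2.68]. Speed limits (rad/s): [2.57, 2.57, 3.01, 3.14, 3.14, 3.14].

## Interface

Orientations are given as [roll, pitch, yaw] about the fixed x, y, z axes, in that order (R = Rz(yaw) Ry(pitch) Rx(roll)).
In Python, from plant import movep, move_l, set_joints, gripper_to, hold, inverse_kinematics, observe, get_image, get_calibration, Unreachable, job_done gives the robot as it stands. Calls block until the motion is done:
- movep(position, orientation): joint-space move of the TCP to a pose.
- move_l(position, feed=0.15, rotation=None, max_force=None): straight line of the TCP; rotation=None keeps the orientation; feed is the mean speed in m/s. With max_force (N) it stops when the force on the tool has changed by that much, and returns True; else False.
- set_joints(angles): joint-space move.
- gripper_to(opening, f_grip=None): finger opening in m; f_grip is the grip in N (None keeps the last); returns when the fingers have stopped.
- hold(seconds).
- inverse_kinematics(position, orientation): joint angles nearest the present ones, or None.
- observe(): the state.
- get_image(name): name is "scene" or "top"; returns (picture, depth): 480x640x3 uint8, red, green, blue; 480x640 float32, m along the optical axis (not along the pixel's ray), 0 where there is no reading.
- get_calibration(name): a dict with "intrinsics" (3x3 intrinsics, pixels), "world_from_camera" (4x4, takes a point from camera to world coordinates). Camera axes: x right, y down, z forward; pixel columns grow to the right and rows downward; lengths in m; the calibration is good to about 2 mm. A picture is of the moment at which its call begins. get_calibration takes no time and is no camera call.
A pose or a line that the arm cannot do raises Unreachable and nothing moves.
- job_done(): hands the job in, once; it reports no verdict.
The state is a dict: "time_s": time; "q": joint angles; "joint_velocities": joint speeds; "joint_torque": joint torques, N m; "eef_pos": TCP position; "tcp_rot": TCP orientation; "ft_force": force on the tool from outside, world axes, zero at the start; "torque": the same for the moment, N m; "opening": finger opening in m.
Only numpy, scipy, OpenCV 4.12 (cv2) and the standard library are available. Lean on these libraries where they do the work, as an engineer would, in place of code of your own. Each camera call takes 0.05 s, during which the arm holds its last target. There are 200 camera calls.

## Working session

There is one attempt and no reset: what is moved stays moved. The work goes in short steps, each a Python script; the robot and the scene stay as the last script left them, time stands still between calls to the robot, and variables do not carry over. Pictures are saved under pics/ and viewed, about 8 in all and at most 12, crops included, and the job is handed in when it is done.

```bash
ls; mkdir -p pics; python3 - <<'E'
from plant import *
import cv2,numpy as np
for n in("top","scene"):
    p,d=get_image(n); cv2.imwrite(f"pics/{n}0.png",p[:,:,::-1]); np.save(f"{n}0.npy",d)
    c=get_calibration(n); print(n,np.round(c["intrinsics"],1).tolist(),np.round(c["world_from_camera"],3).tolist())
o=observe();print(o)
E
```

```text
pics
top [[450.8, 0.0, 320.3], [0.0, 450.8, 244.5], [0.0, 0.0, 1.0]] [[0.001, -0.99, 0.142, 0.545], [-1.0, -0.003, -0.016, 0.041], [0.017, -0.142, -0.99, 0.884], [0.0, 0.0, 0.0, 1.0]]
scene [[516.7, 0.0, 328.5], [0.0, 516.7, 228.3], [0.0, 0.0, 1.0]] [[0.856, 0.375, -0.356, 1.002], [0.517, -0.642, 0.566, -0.496], [-0.016, -0.668, -0.744, 0.766], [0.0, 0.0, 0.0, 1.0]]
{'time_s': 0.1, 'q': array([ 1.10687751e+00,  2.21185717e-01,  1.52748351e+00,  3.71497142e-05,
        1.39471458e+00, -1.26096352e-01]), 'joint_velocities': array([-9.44932806e-05, -6.50169417e-04, -3.15917557e-03, -4.73274585e-04,
        1.95586187e-04, -2.59036128e-04]), 'joint_torque': array([ 1.11678066e-03, -4.98245537e+01, -3.90542436e+01, -9.50438925e-05,
        5.78090214e-03, -3.40999122e-05]), 'eef_pos': array([0.20687316, 0.58915462, 0.20939184]), 'tcp_rot': array([-1.71730329,  1.5690048 , -2.0551323 ]), 'ft_force': array([-0.23183355, -0.29524252, -1.15735969]), 'torque': array([-0.02658066,  0.04734092, -0.03894441]), 'opening': 0.08525922425950339}
```

View pics/top0.png

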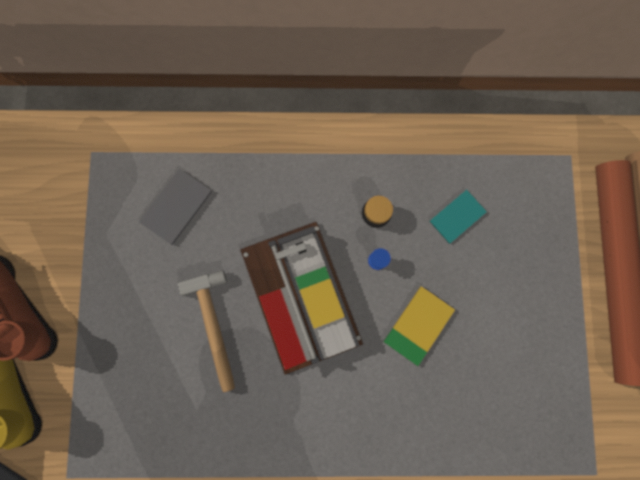

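View pics/scene0.png

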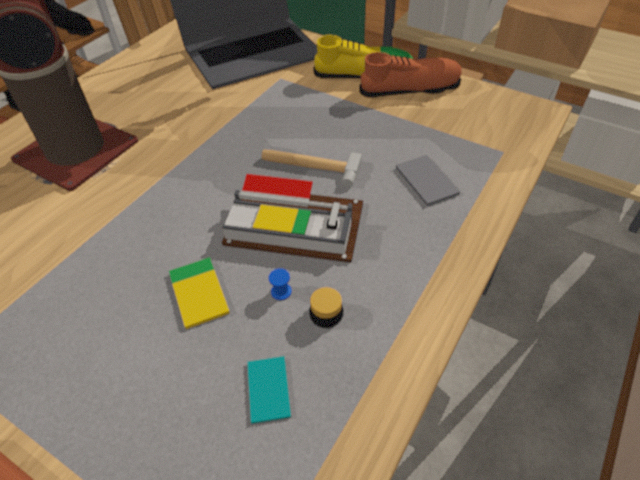

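The top view shows the jig at about (300,297). The stop end points up and slightly left (world +x), the red bar is on the left side, and the plate is at about (320,297). The larger yellow and green plate at (420,325) is the decoy. I'll enlarge the jig.

```bash
python3 - <<'E'
import cv2
p=cv2.imread("pics/top0.png")[215:380,230:370]
cv2.imwrite("pics/crop.png",cv2.resize(p,(560,660),interpolation=cv2.INTER_CUBIC)[:600])
cv2.imwrite("pics/crop.png",cv2.resize(p,None,fx=3.6,fy=3.6,interpolation=cv2.INTER_CUBIC))
E
```

```text
(no output)
```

View pics/crop.png

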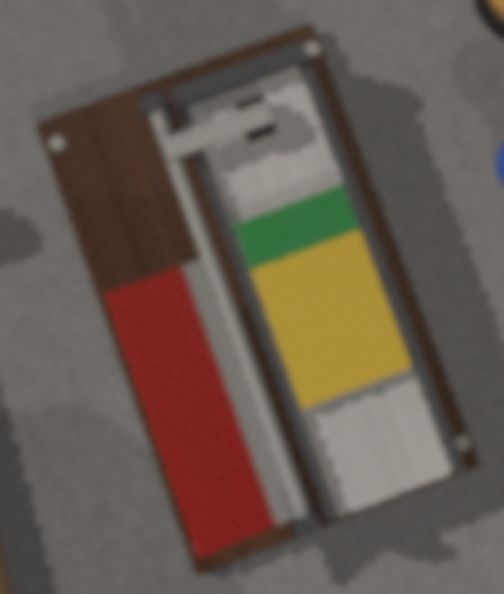

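```bash
cat > fit.py <<'E'
import numpy as np
from scipy.optimize import least_squares
from plant import get_calibration
c=get_calibration("top");K=c["intrinsics"];Wi=np.linalg.inv(c["world_from_camera"])
def R(t):return np.array([[np.cos(t),-np.sin(t),0],[np.sin(t),np.cos(t),0],[0,0,1]])
def proj(P):
    q=(Wi[:3,:3]@P.T).T+Wi[:3,3];u=(K@q.T).T;return u[:,:2]/u[:,2:]
J=np.array([[85,112,12],[85,-48,12],[-170,-48,12],[-18,101.9,58.6],[-157,101.9,58.6],[-18,58.9,45.3],[-157,58.9,45.3]])/1e3
U=np.array([[38,125],[308,27],[478,467],[105,293],[197,558],[183,266],[275,528]])/3.6+[230,215]
PU=np.array([[303,408],[412,374],[237,222],[345,186]])/3.6+[230,215]
PL=np.array([[-50,30,8],[-50,-30,8],[50,30,8],[50,-30,8]])/1e3
f=lambda v:(proj((R(v[2])@J.T).T+[v[0],v[1],0])-U).ravel()
s=least_squares(f,[.5,.05,.3],loss='soft_l1');print("jig",s.x,np.round(f(s.x).reshape(-1,2),1).tolist())
v=s.x
g=lambda w:(proj((R(v[2])@(R(w[2])@PL.T+np.array([[w[0],w[1],.04]]).T)).T+[v[0],v[1],0])-PU).ravel()
s=least_squares(g,[-.05,0,0]);print("plate in jig",s.x,np.round(g(s.x).reshape(-1,2),1).tolist())
E
python3 fit.py; python3 - <<'E'
from plant import *
import numpy as np,cv2
d=np.load("top0.npy");c=get_calibration("top");K=c["intrinsics"];T=c["world_from_camera"]
for u,v in [(268,250),(285,327),(330,305),(330,340),(220,340),(379,259),(378,210),(202,284)]:
    z=d[v,u];print((u,v),np.round(T[:3,:3]@(np.linalg.inv(K)@[u,v,1]*z)+T[:3,3],3))
E
```

```text
jig [0.61924914 0.04986774 0.35638767] [[-1.6, -0.4], [0.6, -1.1], [0.0, 0.7], [-0.6, 0.4], [-0.3, 0.7], [0.6, -0.0], [0.9, -0.6]]
plate in jig [-0.05767962 -0.00260771 -0.0204701 ] [[-0.6, 0.6], [0.0, -0.9], [0.0, 0.4], [0.6, -0.1]]
(268, 250) [0.659 0.128 0.011]
(285, 327) [0.513 0.091 0.052]
(330, 305) [0.552 0.009 0.049]
(330, 340) [0.489 0.009 0.04 ]
(220, 340) [0.488 0.213 0.024]
(379, 259) [ 0.638 -0.083  0.048]
(378, 210) [ 0.732 -0.083  0.043]
(202, 284) [0.592 0.25  0.027]
```

```bash
cat > h.py <<'E'
import numpy as np,cv2
from scipy.spatial.transform import Rotation as Ro
from plant import *
V=np.array([.6192,.0499,.3564])
def W(x,y,z):
    c,s=np.cos(V[2]),np.sin(V[2]);return [V[0]+c*x-s*y,V[1]+s*x+c*y,z]
def rpy(sg):
    y=sg*np.array([-np.sin(V[2]),np.cos(V[2]),0]);x=np.array([0,0,-1.]);
    return Ro.from_matrix(np.c_[x,y,np.cross(x,y)]).as_euler('xyz')
def st():
    o=observe();p=o["eef_pos"]-[V[0],V[1],0];c,s=np.cos(V[2]),np.sin(V[2])
    print("t%.1f jig xyz mm"%o["time_s"],np.round(1e3*np.array([c*p[0]+s*p[1],-s*p[0]+c*p[1],p[2]]),1),"F",np.round(o["ft_force"],1),"open",round(o["opening"],4));return o
E
python3 - <<'E'
import warnings;warnings.filterwarnings("ignore")
from h import *
q0=observe()["q"];best=None
for sg in(1,-1):
    q=inverse_kinematics(W(-.125,.043,.10),rpy(sg))
    if q is not None:
        print(sg,np.round(q,2));m=abs(np.array(q)-q0).max()
        if best is None or m<best[0]:best=(m,sg)
sg=best[1];print(sg)
movep(W(-.125,.043,.13),rpy(sg));move_l(W(-.125,.043,.085),feed=.08,max_force=5);hold(.2);st()
p,d=get_image("scene");cv2.imwrite("pics/s1.png",cv2.resize(p[130:290,190:400,::-1],None,fx=3.6,fy=3.6,interpolation=cv2.INTER_CUBIC))
p,d=get_image("top");cv2.imwrite("pics/t1.png",cv2.resize(p[200:400,200:400,::-1],None,fx=3,fy=3))
E
```

```text
1 [-0.07  0.01  1.98 -0.    1.16 -1.99]
-1 [-0.07  0.01  1.98 -0.    1.16  1.15]
-1
t3.2 jig xyz mm [-124.5   42.8   85.7] F [-0.4 -0.  -0.3] open 0.0855
```

View pics/s1.png

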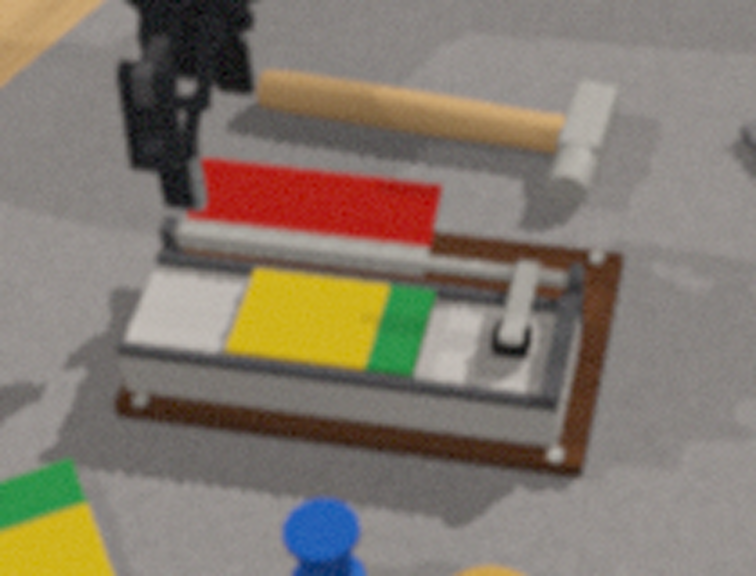

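The gripper is open with its jaws across the jig. The near finger tip is at crop (183,200), over the channel behind the plate's rear edge at about (240,310). Next I check that tip against its projection, then descend in steps.

```bash
python3 - <<'E'
from h import *
c=get_calibration("scene");T=np.linalg.inv(c["world_from_camera"])
for x in(-.136,-.114):
  for y in(-.014,.0005):
    q=T[:3,:3]@np.array(W(x,y,.0987))+T[:3,3];u=c["intrinsics"]@q;u=u[:2]/u[2];print("tip proj crop",np.round((u-[190,130])*3.6))
for z in(.055,.049,.045,.042,.039,.036,.033,.031):
    r=move_l(W(-.125,.043,z),feed=.05,max_force=18);hold(.1);print(z,r,end=" ");st()
    if r:break
p,d=get_image("scene");cv2.imwrite("pics/s2.png",cv2.resize(p[130:290,190:400,::-1],None,fx=3.6,fy=3.6,interpolation=cv2.INTER_CUBIC))
E
```

```text
tip proj crop [163. 246.]
tip proj crop [172. 227.]
tip proj crop [205. 252.]
tip proj crop [213. 232.]
0.055 False t4.2 jig xyz mm [-124.6   42.8   55.4] F [0.5 0.9 0.1] open 0.0853
0.049 False t4.5 jig xyz mm [-125.1   43.    48.9] F [-0.7 -0.6  0.2] open 0.0852
0.045 False t4.9 jig xyz mm [-125.1   43.    44.9] F [-0.6  0.2  0.1] open 0.0857
0.042 False t5.2 jig xyz mm [-125.   43.   42.] F [-1.1 -0.3 -1. ] open 0.0855
0.039 False t5.6 jig xyz mm [-125.   43.   39.] F [-0.2  0.   0.4] open 0.0857
0.036 False t5.9 jig xyz mm [-125.    43.    35.9] F [ 0.5 -0.3 -0.1] open 0.0854
0.033 False t6.3 jig xyz mm [-125.1   43.    32.9] F [ 1.  -0.5 -0.8] open 0.0855
0.031 False t6.6 jig xyz mm [-125.   43.   31.] F [ 0.3  1.2 -0.8] open 0.0853
```

View pics/s2.png

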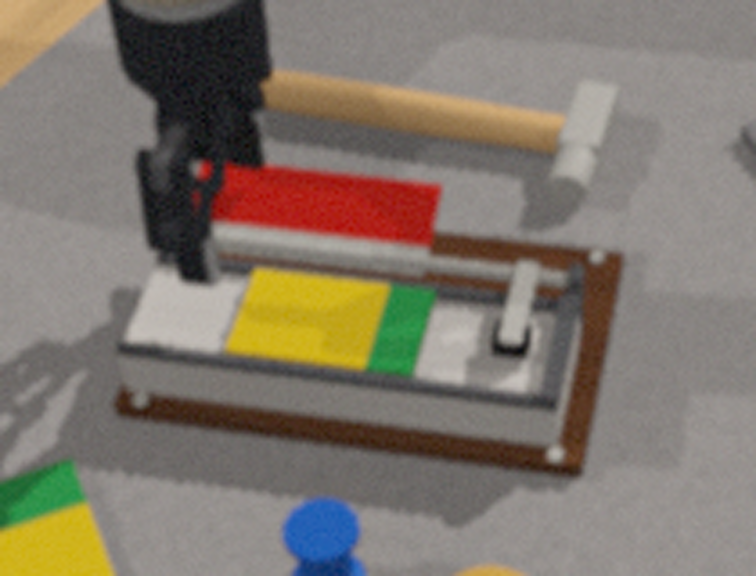

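There is no contact yet, and the near tip appears higher or farther to +y than predicted. Depth at the finger pixels will show where it really is.

```bash
python3 - <<'E'
from h import *
p,d=get_image("scene");c=get_calibration("scene");K=c["intrinsics"];T=c["world_from_camera"]
v,u=np.mgrid[130:290,190:400]
z=d[130:290,190:400];P=np.stack([(u-K[0,2])/K[0,0]*z,(v-K[1,2])/K[1,1]*z,z],-1)@T[:3,:3].T+T[:3,3]
Q=P-[V[0],V[1],0];c_,s=np.cos(V[2]),np.sin(V[2]);X=np.stack([c_*Q[...,0]+s*Q[...,1],-s*Q[...,0]+c_*Q[...,1],Q[...,2]],-1)*1e3
for n,cu,cvs in(("near",183,range(150,300,8)),("near2",195,range(210,300,6)),("padside",208,range(230,300,6)),("far",246,range(100,200,6)),("bar",350,(180,190,210,225)),("plate",300,(290,320))):
    print(n,[(cv,*np.round(X[int(cv/3.6),int(cu/3.6)]).astype(int).tolist()) for cv in cvs])
E
```

```text
near [(150, -121, -5, 160), (158, -115, -19, 169), (166, -114, -23, 166), (174, -114, -25, 163), (182, -115, -25, 158), (190, -115, -27, 155), (198, -115, -30, 151), (206, -116, -29, 145), (214, -116, -29, 140), (222, -117, -28, 134), (230, -118, -29, 130), (238, -119, -28, 121), (246, -120, -29, 117), (254, -120, -31, 114), (262, -128, -15, 92), (270, 169, -645, 766), (278, -131, -13, 76), (286, -146, 16, 38), (294, -143, 9, 41)]
near2 [(210, -113, -18, 133), (216, -113, -20, 129), (222, -114, -20, 127), (228, -113, -24, 126), (234, -113, -25, 122), (240, -113, -25, 119), (246, -113, -28, 117), (252, -114, -25, 110), (258, -121, -12, 93), (264, -122, -12, 88), (270, -123, -11, 81), (276, -122, -14, 81), (282, -123, -14, 76), (288, -136, 14, 40), (294, -136, 12, 38)]
padside [(230, -113, -10, 113), (236, -113, -11, 109), (242, -117, -5, 97), (248, -117, -6, 95), (254, -117, -7, 91), (260, -118, -6, 85), (266, -118, -6, 82), (272, -117, -11, 81), (278, -118, -9, 75), (284, -119, -9, 71), (290, -131, 15, 39), (296, -130, 12, 37)]
far [(100, -108, 57, 142), (106, -116, 76, 121), (112, -121, 87, 105), (118, -121, 87, 103), (124, -121, 85, 100), (130, -121, 84, 96), (136, -122, 85, 92), (142, -122, 84, 87), (148, -123, 84, 81), (154, -124, 85, 78), (160, -124, 86, 72), (166, -125, 86, 67), (172, -129, 94, 55), (178, -128, 90, 54), (184, -126, 83, 55), (190, -126, 82, 54), (196, -125, 79, 51)]
bar [(180, -68, 95, 56), (190, -67, 89, 56), (210, -64, 78, 51), (225, -62, 68, 49)]
plate [(290, -78, 18, 45), (320, -72, -4, 48)]
```

Depth puts the tips near z 68–70 mm, about 37 mm above the TCP rather than 13. The y positions are as expected, near finger -14 to -6 and far finger from 86. I'll keep descending, guarded by force.

```bash
python3 - <<'E'
from h import *
for z in(.027,.024,.021,.019,.017,.015,.013,.011,.009):
    r=move_l(W(-.125,.043,z),feed=.04,max_force=14);hold(.1);print(z,r,end=" ");o=st()
    if r:break
p,d=get_image("scene");cv2.imwrite("pics/s3.png",cv2.resize(p[130:290,190:400,::-1],None,fx=3.6,fy=3.6,interpolation=cv2.INTER_CUBIC))
c=get_calibration("scene");K=c["intrinsics"];T=c["world_from_camera"]
v,u=np.mgrid[130:290,190:400]
z=d[130:290,190:400];P=np.stack([(u-K[0,2])/K[0,0]*z,(v-K[1,2])/K[1,1]*z,z],-1)@T[:3,:3].T+T[:3,3]
Q=P-[V[0],V[1],0];c_,s=np.cos(V[2]),np.sin(V[2]);X=np.stack([c_*Q[...,0]+s*Q[...,1],-s*Q[...,0]+c_*Q[...,1],Q[...,2]],-1)*1e3
for n,cu,cvs in(("near2",195,range(280,340,4)),("far",246,range(140,210,5)),("bar",350,range(175,240,8))):
    print(n,[(cv,*np.round(X[int(cv/3.6),int(cu/3.6)]).astype(int).tolist()) for cv in cvs])
E
```

```text
0.027 False t7.1 jig xyz mm [-125.1   43.    26.9] F [ 0.5 -1.1  0.3] open 0.0851
0.024 False t7.4 jig xyz mm [-125.    43.    23.9] F [ 0.1 -0.2  0.4] open 0.0854
0.021 False t7.8 jig xyz mm [-124.6   42.8   21.3] F [ 0.9 -0.2  2.3] open 0.0857
0.019 False t8.1 jig xyz mm [-124.7   42.9   19.2] F [1.6 0.6 2.6] open 0.0853
0.017 False t8.5 jig xyz mm [-124.9   43.    17. ] F [0.8 1.2 2.5] open 0.0854
0.015 False t8.8 jig xyz mm [-125.   43.   15.] F [1.4 0.5 4. ] open 0.0856
0.013 False t9.2 jig xyz mm [-125.   43.   13.] F [0.7 0.9 3.6] open 0.0852
0.011 False t9.5 jig xyz mm [-124.9   42.8   11.1] F [ 1.  -0.8  3.6] open 0.0851
0.009 False t9.9 jig xyz mm [-124.9   42.7    9.2] F [ 0.2 -1.5  5.3] open 0.0854
near2 [(280, -115, -31, 97), (284, -114, -32, 96), (288, -123, -16, 72), (292, -124, -14, 67), (296, -125, -12, 63), (300, -126, -12, 60), (304, -127, -11, 55), (308, -127, -11, 53), (312, -126, -14, 54), (316, -132, -3, 38), (320, -130, -8, 41), (324, -128, -12, 40), (328, -128, -15, 40), (332, -127, -17, 39), (336, -127, -18, 38)]
far [(140, -123, 88, 86), (145, -124, 87, 82), (150, -124, 88, 78), (155, -124, 84, 76), (160, -123, 83, 75), (165, -124, 85, 70), (170, -126, 86, 64), (175, -126, 87, 60), (180, -126, 84, 57), (185, -127, 86, 52), (190, -127, 85, 51), (195, -127, 84, 46), (200, -128, 84, 43), (205, -127, 82, 42)]
bar [(175, -88, 158, 2), (183, -87, 154, -1), (191, -85, 144, 0), (199, -70, 96, 41), (207, -68, 89, 42), (215, -67, 83, 42), (223, -65, 78, 41), (231, -63, 69, 42), (239, -61, 63, 43)]
```

View pics/s3.png

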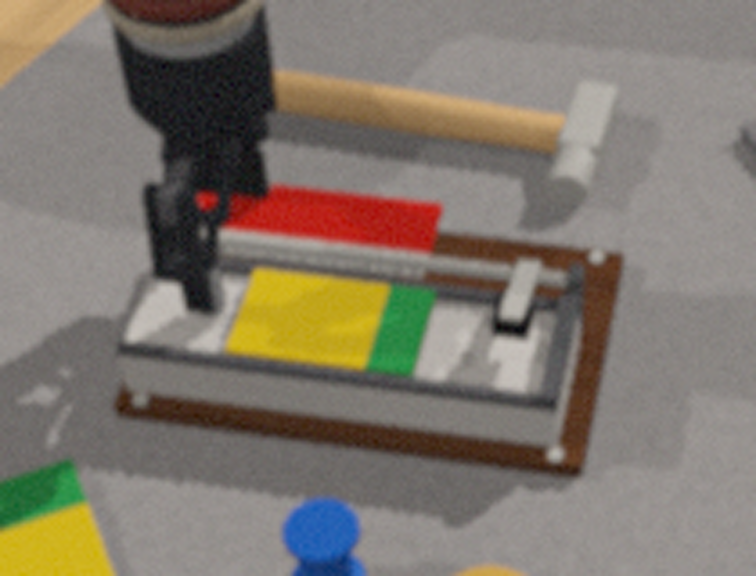

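The bar is level (depth 41–43 mm across it), the foot has lifted, and the force is about 5 N. The near tip is at crop (200,310), just behind the plate's rear edge at x≈235. Next is a short trial push.

```bash
python3 - <<'E'
from h import *
o=observe();print("tool x axis",np.round(Ro.from_euler('xyz',o["tcp_rot"]).as_matrix()[:,0],4))
for x in(-.112,-.100):
    r=move_l(W(x,.043,.0085),feed=.03,max_force=12);print(r,end=" ");st()
p,d=get_image("scene");cv2.imwrite("pics/s4.png",cv2.resize(p[130:290,190:400,::-1],None,fx=3.6,fy=3.6,interpolation=cv2.INTER_CUBIC))
E
```

```text
tool x axis [ 4.e-04 -4.e-04 -1.e+00]
False t10.5 jig xyz mm [-113.4   43.6    7.9] F [-2.6 -1.6  5.7] open 0.0857
False t11.1 jig xyz mm [-101.4   43.7    7.9] F [-3.5 -0.3  5.5] open 0.0854
```

View pics/s4.png

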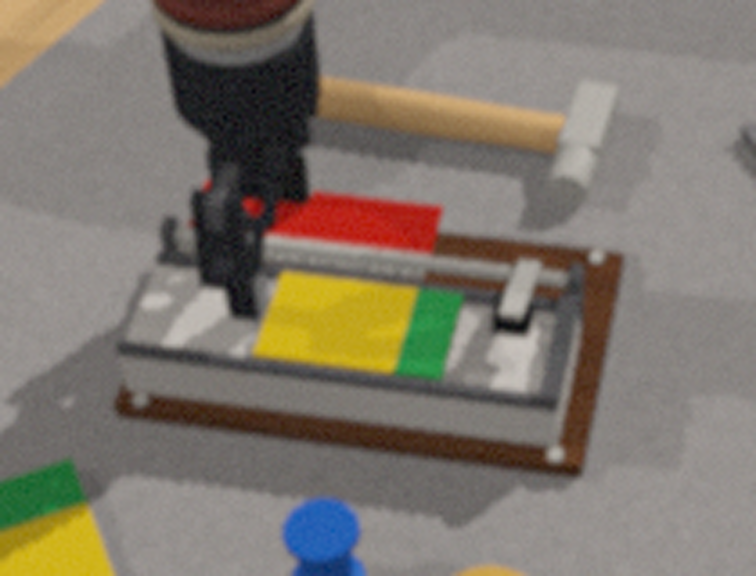

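The plate slid forward about 27 crop px, its front edge moving from x≈437 to 464, and stayed flat. I'll push on until the stop reacts.

```bash
python3 - <<'E'
from h import *
for x,m in((-.07,10),(-.042,10)):
    r=move_l(W(x,.043,.0085),feed=.03,max_force=m);print(r,end=" ");st()
    if r:break
hold(.3);st()
p,d=get_image("scene");cv2.imwrite("pics/s5.png",cv2.resize(p[130:290,190:400,::-1],None,fx=3.6,fy=3.6,interpolation=cv2.INTER_CUBIC))
E
```

```text
False t12.3 jig xyz mm [-71.8  43.7   7.7] F [-3.3 -0.6  5. ] open 0.0852
True t13.0 jig xyz mm [-49.1  43.6   7.5] F [-1.3 -1.6  5.9] open 0.0854
t13.3 jig xyz mm [-49.1  43.6   7.5] F [-1.9 -1.4  5.8] open 0.0855
```

View pics/s5.png

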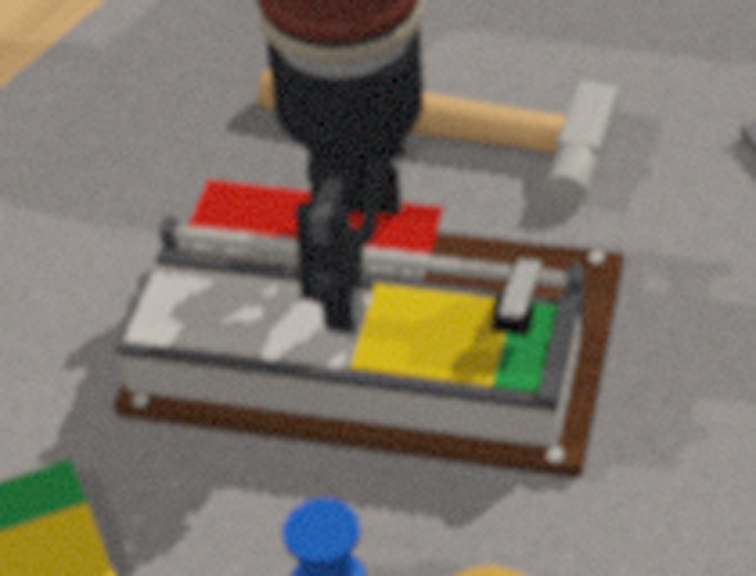

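The plate's green end now sits at the stop, crop (550,340), with the foot raised over it. I'll do a slow confirming push, then back off, let the bar up and retreat.

```bash
python3 - <<'E'
from h import *
r=move_l(W(-.040,.0432,.008),feed=.008,max_force=8);print(r,end=" ");st();hold(.2);st()
o=observe();p=o["eef_pos"];c,s=np.cos(V[2]),np.sin(V[2])
b=p-2e-3*np.array([c,s,0]);move_l(b,feed=.02);st()
b[2]+=.03;move_l(b,feed=.04);st()
b[2]+=.10;move_l(b,feed=.1)
move_l(b+[-.12,.0,.05],feed=.2);hold(.3);st()
p,d=get_image("top");cv2.imwrite("pics/t6.png",p[:,:,::-1]);cv2.imwrite("pics/t6c.png",cv2.resize(p[215:380,230:370,::-1],None,fx=3.6,fy=3.6,interpolation=cv2.INTER_CUBIC))
p,d=get_image("scene");cv2.imwrite("pics/s6.png",cv2.resize(p[130:290,190:400,::-1],None,fx=3.6,fy=3.6,interpolation=cv2.INTER_CUBIC))
E
```

```text
True t13.8 jig xyz mm [-49.2  43.7   7.5] F [-2.3 -0.8  5.9] open 0.0856
t14.0 jig xyz mm [-49.2  43.6   7.5] F [-1.1 -0.8  5.4] open 0.0854
t14.3 jig xyz mm [-50.6  43.7   7.9] F [1.5 1.  5.5] open 0.0853
t15.2 jig xyz mm [-51.6  43.7  37.2] F [-0.4 -0.3 -0.5] open 0.0855
t17.5 jig xyz mm [-163.6   85.4  186.9] F [-0.4 -0.8  0.2] open 0.0852
```

View pics/s6.png

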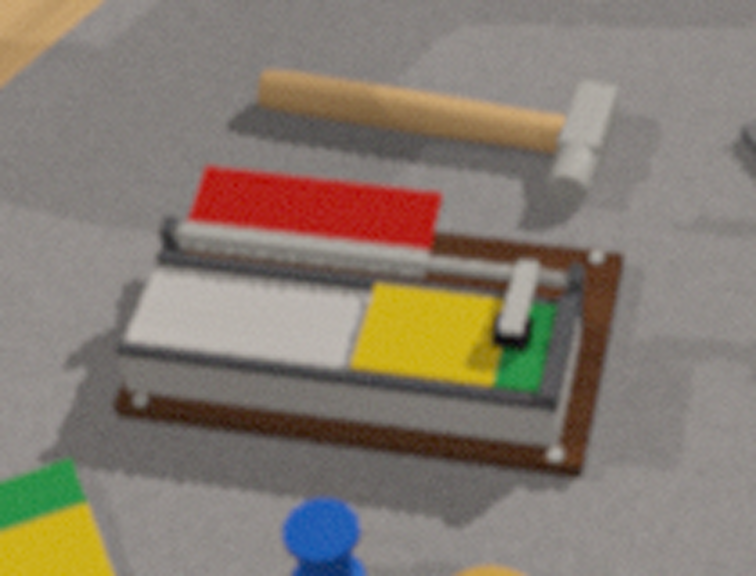

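View pics/t6c.png

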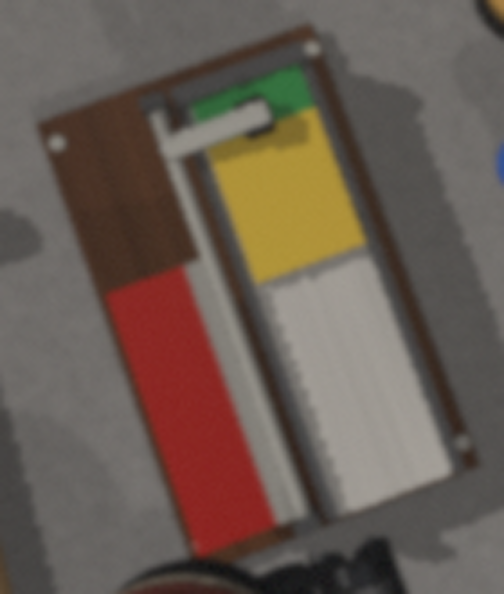

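The plate appears flush with the stop: the green front edge runs from crop (193,102) to (302,68), directly against the dark stop. The foot rests on the plate, with the bar about half way between down and level. One numeric check of the gap and the bar angle before handing in.

```bash
python3 - <<'E'
from h import *
import sys,io
p,d=get_image("top");c=get_calibration("top");K=c["intrinsics"];T=np.linalg.inv(c["world_from_camera"])
def px(P):
    q=T[:3,:3]@np.array(P)+T[:3,3];u=K@q;return u[:2]/u[2]
for y in(-.022,-.015,.018):
    uv=np.array([px(W(x,y,.048)) for x in np.arange(.05,.072,.002)],np.float32)
    col=cv2.remap(p,uv[:,:1].copy(),uv[:,1:].copy(),cv2.INTER_LINEAR)[:,0]
    print(y,[(int(x),*map(int,k)) for x,k in zip(np.arange(50,72,2),col)])
Ti=c["world_from_camera"]
pts=[]
for u in range(255,300):
  for v in range(290,360):
    r,g,b=map(int,p[v,u])
    if r>100 and g<60 and b<60 and d[v,u]>0:
        pts.append(Ti[:3,:3]@(np.linalg.inv(K)@[u,v,1]*d[v,u])+Ti[:3,3])
P=np.array(pts)-[V[0],V[1],0];yj=-np.sin(V[2])*P[:,0]+np.cos(V[2])*P[:,1]
k=np.polyfit(yj,P[:,2],1);print(len(P),"bar slope",k[0],"clip ~",.3-np.arctan(k[0]))
E
```

```text
-0.022 [(50, 52, 113, 63), (52, 53, 112, 63), (54, 54, 113, 64), (56, 53, 113, 63), (58, 53, 109, 62), (60, 54, 98, 60), (62, 59, 81, 60), (64, 67, 71, 66), (66, 71, 70, 69), (68, 72, 70, 69), (70, 71, 68, 66)]
-0.015 [(50, 53, 113, 64), (52, 53, 113, 63), (54, 53, 112, 62), (56, 52, 111, 62), (58, 51, 106, 60), (60, 51, 91, 57), (62, 58, 77, 59), (64, 67, 70, 66), (66, 70, 69, 69), (68, 71, 70, 69), (70, 72, 69, 68)]
0.018 [(50, 97, 118, 94), (52, 64, 106, 68), (54, 52, 103, 60), (56, 50, 102, 58), (58, 47, 96, 55), (60, 48, 81, 52), (62, 57, 71, 57), (64, 68, 68, 66), (66, 71, 70, 70), (68, 73, 71, 69), (70, 71, 65, 65)]
1573 bar slope -0.01475211615539868 clip ~ 0.314751046152357
```

The green runs to x≈60–61 mm with no bed showing, so the plate is home. The bar slope from depth disagrees with the picture, so I'll recheck it with the scene camera and compare against the first image.

```bash
python3 - <<'E'
from h import *
def go(p,d,n,tag):
    c=get_calibration(n);K=c["intrinsics"];T=c["world_from_camera"]
    m=((p[...,0]>100)&(p[...,1]<50)&(p[...,2]<50)&(d>0)).astype(np.uint8);m=cv2.erode(m,np.ones((3,3)))
    v,u=np.nonzero(m);z=d[v,u];P=np.c_[(u-K[0,2])/K[0,0]*z,(v-K[1,2])/K[1,1]*z,z]@T[:3,:3].T+T[:3,3]-[V[0],V[1],0]
    c_,s=np.cos(V[2]),np.sin(V[2]);x=c_*P[:,0]+s*P[:,1];y=-s*P[:,0]+c_*P[:,1];k=(x>-.14)&(x<-.03)&(y>.055)&(y<.105)
    print(n,tag,k.sum(),[(int(a*1e3),round(1e3*float(np.median(P[k&(abs(y-a)<.004),2])),1)) for a in np.arange(.062,.1,.008)])
for n in("top","scene"):
    go(cv2.imread(f"pics/{n}0.png")[:,:,::-1],np.load(f"{n}0.npy"),n,"start")
    go(*get_image(n),n,"now")
st()
E
```

```text
top start 1165 [(62, 48.5), (70, 49.2), (78, 51.8), (86, 54.3), (94, 56.7)]
top now 1146 [(62, 45.7), (70, 46.2), (78, 47.7), (86, 49.0), (94, 50.4)]
scene start 676 [(62, 49.3), (70, 48.9), (78, 51.2), (86, 53.6), (94, 55.2)]
scene now 583 [(62, 46.7), (70, 45.9), (78, 47.0), (86, 48.5), (94, 49.5)]
t17.7 jig xyz mm [-163.7   85.5  187.4] F [ 0.  -0.4  0.2] open 0.0855
```

The cleaned-up slope is 0.31 at the start and about 0.17 now, so the clip reads about 0.13 rad, resting on the plate. The earlier value was spoiled by a loose colour mask. Handing in.

```bash
python3 -c "
from plant import job_done
job_done()"
```

```text
the job is handed in; nothing more can be done
```

I loaded the plate and handed the job in after about 18 s on the robot's clock. No verdict was reported. With the jaws open across the jig, one fingertip held the red bar level at about 5 N. The other pushed the plate about 66 mm to the stop, then I backed off 2 mm, raised clear and let the clip close.

**Last checks that agreed:**
- **Plate home:** two separate pushes stopped hard within 0.1 mm of each other. In the top picture the green end reaches jig x of about 60 mm, with no bed visible before the stop.
- **Clip on the plate:** the bar slope from depth went from 0.31 to about 0.17, so the clip reads about 0.13 rad. The foot's pressing force could not be measured directly.
- **Robot clear:** the wrist force is about zero. The arm kept well away from the spool, tin and hammer. I saw no change in the hammer; I did not check the spool and tin separately.

**Checks that disagreed:**
- **Fingertip height:** depth showed the open tips about 37 mm above the TCP, not the 13 mm I had worked out from the description. I used force-guarded descent instead.
- **Bar angle:** my first estimate (0.31 rad) was wrong, most likely because the colour mask caught other red pixels. A cleaner repeat from both cameras gave the values above.
- **Plate travel:** moving the corners by eye gave 64 to 67 mm, against about 68 mm expected from the first fit. I put that down to reading error.

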